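Lay the glue bottle in its rest

ROBOT

A 7-joint arm with a two-finger parallel gripper is mounted at the origin on a cart in front of the work surface, level with it; the furniture and walls round the work are solid. World frame = base frame: x ahead of the robot, y to its left, z up, the work surface at z = 0. Lengths are in m, angles in rad, forces in N, time in s.
With the tool pointing down it reaches from about 0.4 to 0.875 m from the base axis. Payload 4.4 kg.
Tool frame: the origin (TCP) lies between the finger pads; the fingertips stand 8 mm ahead of it and the grasp point (between the pads) lies 11 mm behind it (manip.tip_extent is the distance from the TCP to the fingertips, in m); z points along the fingers, y is the line along which they close (so a half turn about z gives the same grasp; the last joint's range is limited). The gripper opens to 85 mm and grips with 20 to 120 N. Pads are 22 mm wide; open, the fingers measure 114 mm over their backs; the gripper's body (76 mm by 85 mm) begins 54 mm behind the grasp point. The pads swing forward as they close: fully open they stand 13 mm farther back than shut.
Start: joints at [-1.399, 0.628, 0.038, 1.517, -0.027, 0.996, -0.02], TCP at [0.153, 0.632, 0.239] pointing down, gripper open.
Joint ranges: [-3.06, 3.06], [-0.37, 2.12], [-1.25, 1.32], [0.18, 2.47], [-1.1, 4.24], [0.23, 1.98], [-2.94, 2.94]. Speed limits (rad/s): [2.57, 2.57, 3.14, 3.14, 3.14, 3.14, 3.14].

INTERFACE

Orientations are given as a rotation vector (axis times angle).
In Python, from bench import manip, optics, sign_off gives the robot as it stands (manip), with the cameras (optics) and the job as plain functions.
- The arm moves only by the shell command python3 inch.py 'ROWS' [OPENING] [FORCE]. ROWS is rows parted by semicolons, their numbers by spaces, 1 to 20 of them, each of 6 numbers: dx, dy, dz in m, then a rotation vector rx, ry, rz in rad; each row shifts and turns the commanded pose from where the row before left it, along the tool's axes as they then stand; what a row does not reach is not made up. A row lasts 1/12 s, in which the tool goes at most 0.0417 m and 0.125 rad, less where a joint would pass 70% of its speed; a pose out of reach is approached as far as the arm can. OPENING is the finger opening in m, set as the command begins (- or left out keeps the last). The fingers move at their own pace and stop on an object; FORCE is the grip in N (left out, the last holds). Time passes only in rows, so rows that do not move let the fingers close. It prints the time, the measured TCP pose, the force, the opening and the grip force at its end.
- manip.get_state(): the state, without advancing time (a new reading comes with each control period).
- optics.get_image(name): name is "scene" or "top"; returns the picture (384x512x3 uint8, red, green, blue); there is no depth.
- optics.get_calibration(name): a dict with "fx", "fy", "cx", "cy" (pixels), "rvec" (rotation vector, rad) and "tvec" (3), from world to camera coordinates, as OpenCV has them. Camera axes: x right, y down, z forward; pixel columns grow to the right and rows downward; lengths in m; the calibration is good to about 2 mm. A picture is of the moment at which its call begins. get_calibration takes no time and is no camera call.
- sign_off(): hands the job in; it is judged then, once.
The state is a dict: "t": time; "qpos": joint angles; "joint_velocities": joint speeds; "joint_torque": joint torques, N m; "tool_pos": TCP position; "eef_rot": TCP orientation; "contact_force": force on the tool from outside, world axes, zero at the start; "wrist_torque": the same for the moment, N m; "width": finger opening in m; "gripper_force": force on a finger pad.
Only numpy, scipy, OpenCV 4.12 (cv2) and the standard library are available. Lean on these libraries where they do the work, as an engineer would, in place of code of your own. Each camera call takes 0.05 s, during which the arm holds its last target. There are 200 camera calls.

TASK

The tall glue bottle stands upright at the open right-hand end of its wooden rest. Working by pushing only, never lifting or carrying the bottle, push its upper part so that it tips over and lies flat along the rest with the nozzle towards the end board; then push on its base to slide it along until the nozzle is right up against the end board. Leave the bottle lying there, and do not disturb the paint pot, paint dropper and cork figures standing round the rest.

Things in the scene. Friction and masses are not known exactly. Their poses are not given: they have to be found in the camera images.
- glue_bottle: White craft-glue bottle, orange nozzle, about 0.26 kg: a slab 36 mm (its x) by 60 mm (its y) by 185 mm tall (its z, nozzle up). Origin: centre of its base. It starts upright on the rest's floor, broad face square to the trough within 2 degrees, origin 30 to 50 mm in from the rest's open end and within 2 mm of the centre line.
- nozzle_tip (a point): The tip of the bottle's nozzle, on the bottle's z axis 185 mm from its base. Pushed near the top the bottle goes over past about 11 degrees and then falls by itself along the trough; lying down (36 mm thick) its nozzle tip is about 15 to 50 mm short of the end board.
- bottle_rest: Shallow plywood trough fixed to the table, lying across in front of the robot, open at its right-hand end. Origin: on its centre line at table height. x runs along it from its open end (x = -140 mm) to the end board's inner face (x = 140 mm), y towards the robot, z up. Floor 8 mm thick, 76 mm wide between side walls rising 12 mm, then flaring outward to 33 mm above the table and 104 mm over all.
- end_board (a point): Point on the inner face of the end board, on the centre line, 26 mm above the table (x = 140 mm in the rest's frame): where the nozzle tip should end. The board is 12 mm thick, 100 mm wide, 52 mm high. Sliding the lying bottle takes about 1 to 5 N.
- figure_a: Small painted figure with a round shield on a cork, 26x32x90 mm, upright on the table behind or to the right of the rest; bystander. Origin: centre of its underside.
- paint_pot: Round paint pot, 41x35x52 mm, upright on the table behind or to the right of the rest; bystander. Origin: centre of its underside.
- paint_dropper: Slim dropper bottle of paint, 26x26x82 mm, upright on the table behind or to the right of the rest; bystander. Origin: centre of its underside.
- figure_b: Small painted figure in blue, without shield, on a cork, 26x26x90 mm, upright on the table behind or to the right of the rest; bystander. Origin: centre of its underside.

How it is judged:
By the outcome, as a careful person would: the job done as asked, in the order asked, and still so for the second after the job is handed in, with the robot touching nothing.
It also fails if it takes over 38 s, if anything falls off the work surface, if the arm or the gripper's body presses on something with over 40 N, if the wrist force passes 120 N, or if a joint passes its speed limit or range.

## Working session

There is one attempt and no reset: what is moved stays moved. The work goes in short steps, Python scripts to look and compute and a shell command to move; the robot and the scene stay as the last step left them, time stands still between calls to the robot, and variables do not carry over. Pictures are saved under pics/ and viewed, at most 10 in all, crops included, and the job is handed in when it is done.

```bash
ls; mkdir -p pics
python3 - <<'E'
from bench import manip, optics, sign_off
import cv2,numpy as np
ims=[optics.get_image(n) for n in("scene","top")]
for n,i in zip(("scene","top"),ims):
    cv2.imwrite(f"pics/{n}0.png",cv2.resize(i[:,:,::-1],(768,576),interpolation=cv2.INTER_CUBIC))
    c=optics.get_calibration(n);R=cv2.Rodrigues(np.array(c["rvec"]))[0];print(n,c,-R.T@np.array(c["tvec"]))
s=manip.get_state();print(s)
E
```

```text
bench.py
inch.py
pics
scene {'fx': 381.82506207902287, 'fy': 381.82506207902287, 'cx': 245.0480161926038, 'cy': 188.63522923881177, 'rvec': array([ 2.02450182, -0.56973717,  0.3071705 ]), 'tvec': array([-0.46350871,  0.31798168,  0.62616811])} [ 0.20849153 -0.57500668  0.5778735 ]
top {'fx': 346.78005529094355, 'fy': 346.78005529094355, 'cx': 253.47847546209073, 'cy': 191.2260976195248, 'rvec': array([ 2.20694923, -2.16598942,  0.04569548]), 'tvec': array([0.1202961 , 0.61747444, 0.94372639])} [0.56186289 0.11812934 0.9781211 ]
{'t': 0.1, 'qpos': array([-1.39884346,  0.62926099,  0.0383922 ,  1.51824724, -0.02701228,
        0.99629149, -0.01999183]), 'joint_velocities': array([-0.00132388, -0.0025009 , -0.00024288, -0.00152154,  0.00051281,
        0.00049716,  0.00071102]), 'joint_torque': array([ 3.45445951e-03, -5.64515233e+01,  1.23090148e+00, -1.93966770e+01,
        1.14013773e-02,  5.47544769e-03,  1.18989516e-05]), 'tool_pos': array([0.15289828, 0.63121181, 0.23848193]), 'eef_rot': array([-3.72486209e-01, -3.11920500e+00,  2.63326862e-03]), 'contact_force': array([ 0.21379839,  0.63863501, -0.93161442]), 'wrist_torque': array([-0.01091352, -0.02344392, -0.03814001]), 'gripper_force': 0.0, 'width': 0.08533867153018533}
```

View pics/scene0.png

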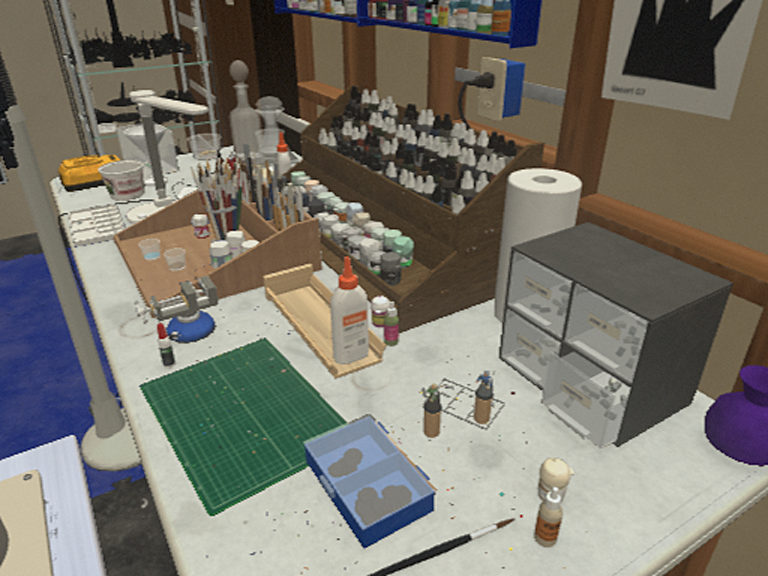

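View pics/top0.png

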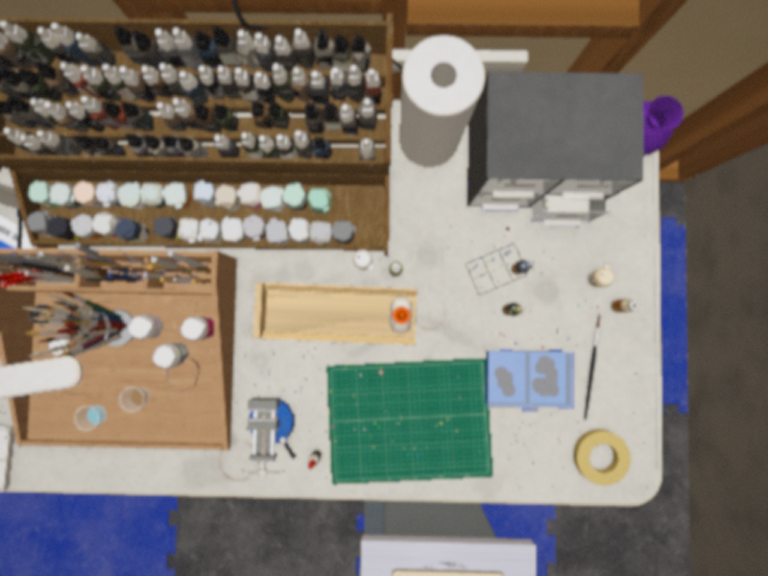

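The scene shows the bottle upright at the near (right) end of the rest. The top view shows the rest spanning about (255–417, 285–343), the nozzle at (401,315), the pot at (363,258), the dropper at (396,267) and the figures at (520,267) and (512,308). I'll enlarge that area to measure it.

Run:
```python
from bench import manip, optics, sign_off
import cv2
i=optics.get_image("top")[150:250,160:300]   # 140x100, x5.5
cv2.imwrite("pics/crop1.png",cv2.resize(i[:,:,::-1],(770,550),interpolation=cv2.INTER_CUBIC))
```

```text
(no output)
```

View pics/crop1.png

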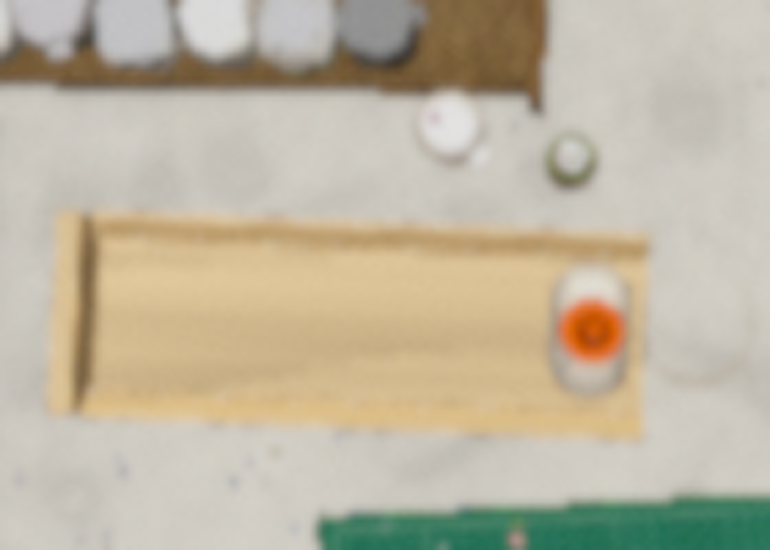

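```bash
cat > h.py <<'E'
from bench import manip, optics, sign_off
import cv2,numpy as np
from scipy.spatial.transform import Rotation as Ro
def bp(n,uv,z):
    c=optics.get_calibration(n);R=cv2.Rodrigues(np.array(c["rvec"]))[0];C=-R.T@np.array(c["tvec"])
    d=R.T@np.array([(uv[0]-c["cx"])/c["fx"],(uv[1]-c["cy"])/c["fy"],1]);return C+d*(z-C[2])/d[2]
def prj(n,P):
    c=optics.get_calibration(n);K=np.array([[c["fx"],0,c["cx"]],[0,c["fy"],c["cy"]],[0,0,1]])
    return cv2.projectPoints(np.array(P,float),np.array(c["rvec"]),np.array(c["tvec"]),K,None)[0][:,0]
E
python3 - <<'E'
from h import *
cr=lambda u,v:((u+.5)/5.5+159.5,(v+.5)/5.5+149.5)
for n,u,v,z in [("RB",648,240,.033),("RF",640,437,.033),("LBin",82,214,.052),("LFin",74,412,.052),("LBo",62,212,.052),("LFo",50,410,.052),("noz",592,331,.193),("pot",449,125,.052),("drop",571,158,.082)]:
    print(n,bp("top",cr(u,v),z).round(4))
for n,u,v in [("figblue",520,267),("figshield",512,308)]: print(n,bp("top",(u/1.5,v/1.5),.085).round(4))
R=Ro.from_rotvec(manip.get_state()["eef_rot"]).as_matrix();print(R.round(3))
E
R='-.0217 -.0262 -.002 0 0 0'; python3 inch.py '-.0217 -.0262 -.002 0 0 0;-.0217 -.0262 -.002 0 0 0;-.0217 -.0262 -.002 0 0 0;-.0217 -.0262 -.002 0 0 0;-.0217 -.0262 -.002 0 0 0;-.0217 -.0262 -.002 0 0 0;-.0217 -.0262 -.002 0 0 0;-.0217 -.0262 -.002 0 0 0;-.0217 -.0262 -.002 0 0 0;-.0217 -.0262 -.002 0 0 0;-.0217 -.0262 -.002 0 0 0;-.0217 -.0262 -.002 0 0 0;-.0217 -.0262 -.002 0 0 0;-.0217 -.0262 -.002 0 0 0;-.0217 -.0262 -.002 0 0 0;-.0217 -.0262 -.002 0 0 0;-.0217 -.0262 -.002 0 0 0;-.0217 -.0262 -.002 0 0 0;-.0217 -.0262 -.002 0 0 0;-.0217 -.0262 -.002 0 0 0' 0.02
python3 inch.py '0 0 0 0 0 .113;0 0 0 0 0 .113;0 0 0 0 0 .113;0 0 0 0 0 .113;0 0 0 0 0 .113;0 0 0 0 0 .113;0 0 0 0 0 .113;0 0 0 0 0 .113;0 0 0 0 0 .113;0 0 0 0 0 .113;0 0 0 0 0 .113;0 0 0 0 0 .113'
python3 -c "
from h import *
s=manip.get_state();print(s['tool_pos'],Ro.from_rotvec(s['eef_rot']).as_matrix().round(3),s['qpos'].round(2),s['contact_force'])"
```

```text
t: 1.82
tool_pos: [0.4517, 0.0186, 0.2794]
eef_rot: [-0.373, -3.119, -0.0]
contact_force: [1.2, 1.3, -0.5]
width: 0.0199
gripper_force: 0.0
t: 2.82
tool_pos: [0.4512, 0.0203, 0.2792]
eef_rot: [-2.253, -2.189, 0.0]
contact_force: [0.6, -0.0, 0.3]
width: 0.0201
gripper_force: 0.0
[0.45123663 0.02027586 0.2791932 ] [[ 0.029  1.    -0.   ]
 [ 1.    -0.029  0.   ]
 [ 0.    -0.    -1.   ]] [-0.51  0.33  0.54  2.   -0.22  0.87  0.12] [ 0.63914671 -0.01904442  0.3431087 ]
```

```bash
python3 inch.py '.005 .037 0 0 0 0;.005 .037 0 0 0 0;.005 .037 0 0 0 0;0 0 .04 0 0 0;0 0 .04 0 0 0;0 0 .03 0 0 0;0 0 .03 0 0 0;0 0 0 0 0 0'
python3 - <<'E'
from h import *
print(manip.get_state()['tool_pos'])
for z in (.1,.115,.13,.145,.193): print(z,(prj("scene",[[.564,.0975,z]])-[200,160])*[6,6])
i=optics.get_image("scene")[160:255,200:320]
cv2.imwrite("pics/s1.png",cv2.resize(i[:,:,::-1],(720,570),interpolation=cv2.INTER_CUBIC))
E
```

```text
t: 3.48
tool_pos: [0.5585, 0.033, 0.1339]
eef_rot: [-2.242, -2.191, 0.013]
contact_force: [-0.4, -0.1, -0.0]
width: 0.02
gripper_force: 0.0
[0.55850642 0.03298227 0.13389374]
0.1 [[190.81455723 273.70649619]]
0.115 [[189.4670675  240.99012076]]
0.13 [[188.09690289 207.72321091]]
0.145 [[186.70348622 173.89175257]]
0.193 [[182.08121223  61.6652568 ]]
```

View pics/s1.png

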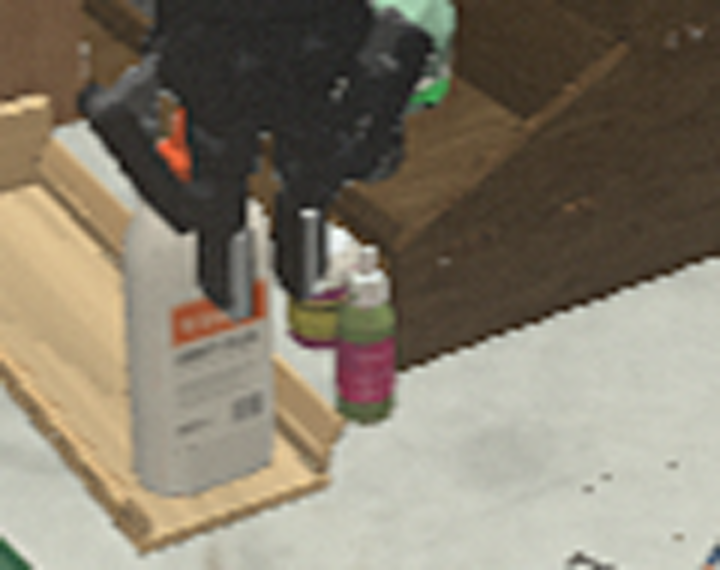

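The shoulder is at row ~200, so z ≈ 0.13. The gripper's body would reach the nozzle before the fingers met the bottle. I'll push the nozzle with closed fingertips at z ≈ 0.165, which keeps the body above the tip.

```bash
python3 inch.py '0 0 -.02 0 0 0;0 0 -.017 0 0 0;0 0 0 0 0 0;0 0 0 0 0 0;0 0 0 0 0 0' 0
python3 -c "
from h import *
s=manip.get_state();print(s['tool_pos'],Ro.from_rotvec(s['eef_rot']).as_matrix().round(3))"
```

```text
t: 3.95
tool_pos: [0.5631, 0.0329, 0.1775]
eef_rot: [2.246, 2.195, 0.003]
contact_force: [0.1, 0.2, -0.2]
width: 0.0003
gripper_force: 0.0
[0.5631358  0.0328621  0.17748104] [[ 0.023  1.     0.002]
 [ 1.    -0.023  0.001]
 [ 0.001  0.002 -1.   ]]
```

```bash
python3 inch.py '.01 0 .006 0 0 0;.01 0 0 0 0 0;.01 0 0 0 0 0;.005 0 0 0 0 0;.005 0 0 0 0 0;.005 0 0 0 0 0;.005 0 0 0 0 0;.005 0 0 0 0 0;.005 0 0 0 0 0;.005 0 0 0 0 0;.005 0 0 0 0 0'
python3 - <<'E'
from h import *
print(manip.get_state()['tool_pos'])
a=optics.get_image("scene")[150:270,170:290];b=optics.get_image("top")[130:250,160:280]
cv2.imwrite("pics/s2.png",cv2.resize(np.hstack([a,b])[:,:,::-1],(800,400),interpolation=cv2.INTER_CUBIC))
E
```

```text
t: 4.87
tool_pos: [0.5644, 0.1031, 0.1703]
eef_rot: [-2.247, -2.195, -0.0]
contact_force: [-0.0, 0.3, -0.6]
width: -0.0
gripper_force: 0.0
[0.56438576 0.10308372 0.17031425]
```

View pics/s2.png

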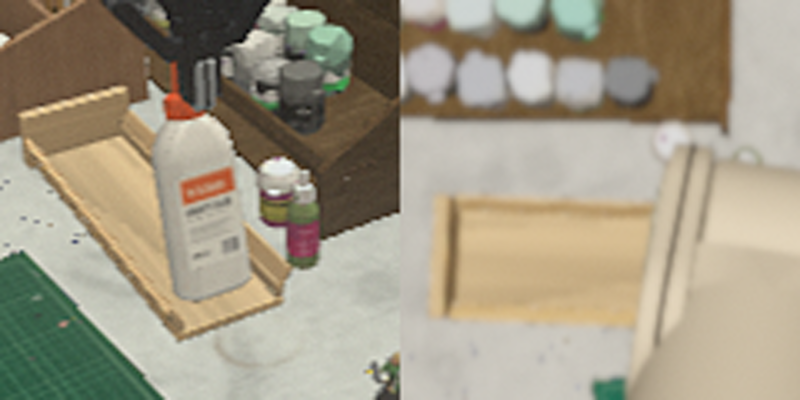

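The left half shows the bottle leaning over (nozzle at about (178,95)) with its base still in place. I'll keep pushing.

```bash
python3 inch.py '.005 0 0 0 0 0;.005 0 0 0 0 0;.005 0 0 0 0 0;.005 0 0 0 0 0;0 0 0 0 0 0;0 0 0 0 0 0;-.04 0 0 0 0 0;-.04 0 0 0 0 0;-.04 0 0 0 0 0;0 0 0 0 0 0;0 0 0 0 0 0'
python3 - <<'E'
from h import *
s=manip.get_state();print(s['tool_pos'],Ro.from_rotvec(s['eef_rot']).as_matrix().round(3))
a=optics.get_image("scene")[150:270,170:290];b=optics.get_image("top")[130:250,160:280]
cv2.imwrite("pics/s3.png",cv2.resize(np.hstack([a,b])[:,:,::-1],(800,400),interpolation=cv2.INTER_CUBIC))
E
```

```text
t: 5.88
tool_pos: [0.5619, -0.0015, 0.1707]
eef_rot: [2.253, 2.187, -0.001]
contact_force: [0.1, -0.1, -1.3]
width: 0.0002
gripper_force: 0.0
[ 0.56187061 -0.0015215   0.1707193 ] [[ 0.03   1.     0.   ]
 [ 1.    -0.03  -0.002]
 [-0.002  0.    -1.   ]]
```

View pics/s3.png

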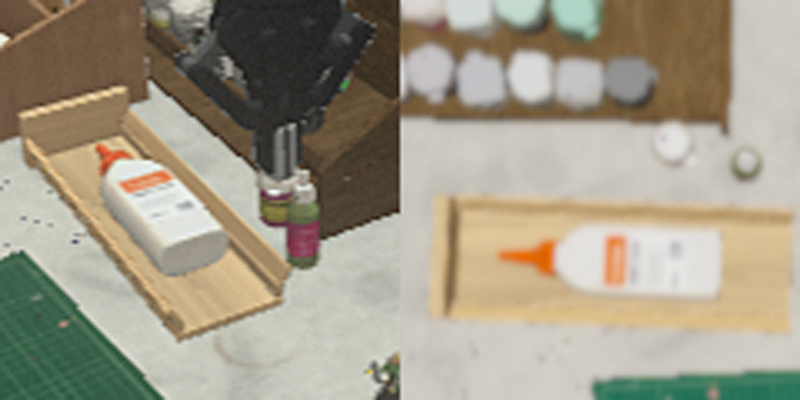

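The bottle lies flat along the rest, base edge at (721,262) and nozzle tip at (500,256) in the right half.

Run:
```python
from h import *
f=lambda u,v:(160+(u-400)/3.3333,130+v/3.3333)
for u,v,z in[(721,262,.03),(500,256,.026),(457,257,.02),(440,197,.052),(457,198,.052)]:print(bp("top",f(u,v),z).round(4))
```

```text
[0.5671 0.1231 0.03  ]
[0.5686 0.3055 0.026 ]
[0.5671 0.3424 0.02  ]
[0.6149 0.3502 0.052 ]
[0.6144 0.3364 0.052 ]
```

```bash
python3 inch.py '.035 .002 0 0 0 0;.035 0 0 0 0 0;0 0 .036 0 0 0;0 0 .036 0 0 0;0 0 .036 0 0 0;0 0 .025 0 0 0;0 0 .012 0 0 0;0 0 0 0 0 0;0 0 0 0 0 0;0 0 0 0 0 0' .02
python3 inch.py '.01 0 0 0 0 0;.01 0 0 0 0 0;.01 0 0 0 0 0;.005 0 0 0 0 0;.005 0 0 0 0 0;.005 0 0 0 0 0;.005 0 0 0 0 0;.005 0 0 0 0 0;.005 0 0 0 0 0;0 0 0 0 0 0'
python3 inch.py '.003 0 0 0 0 0;.003 0 0 0 0 0;0 0 0 0 0 0;0 0 0 0 0 0'
```

```text
t: 6.82
tool_pos: [0.567, 0.0731, 0.0268]
eef_rot: [2.245, 2.195, 0.003]
contact_force: [0.3, -0.1, 0.6]
width: 0.02
gripper_force: 0.0
t: 7.65
tool_pos: [0.567, 0.1341, 0.0252]
eef_rot: [-2.245, -2.197, -0.001]
contact_force: [0.3, -0.6, 0.5]
width: 0.0202
gripper_force: 0.0
t: 7.98
tool_pos: [0.567, 0.1392, 0.0252]
eef_rot: [-2.246, -2.196, -0.0]
contact_force: [1.3, 0.2, -0.6]
width: 0.0201
gripper_force: 0.0
```

```bash
python3 inch.py '.003 0 0 0 0 0;.003 0 0 0 0 0'; python3 inch.py '.0015 0 0 0 0 0;.0015 0 0 0 0 0';python3 inch.py '.001 0 0 0 0 0;.001 0 0 0 0 0'
python3 - <<'E'
from h import *
a=optics.get_image("scene")[150:250,170:270]
cv2.imwrite("pics/s4.png",cv2.resize(a[:,:,::-1],(600,600),interpolation=cv2.INTER_CUBIC))
E
```

```text
t: 8.15
tool_pos: [0.5672, 0.1444, 0.0252]
eef_rot: [-2.248, -2.195, 0.001]
contact_force: [0.7, -1.5, -0.7]
width: 0.02
gripper_force: 0.5
t: 8.32
tool_pos: [0.5673, 0.1479, 0.0252]
eef_rot: [-2.246, -2.196, 0.0]
contact_force: [-0.3, -0.8, -1.2]
width: 0.0203
gripper_force: 0.5
t: 8.48
tool_pos: [0.5673, 0.1496, 0.0252]
eef_rot: [-2.247, -2.196, 0.001]
contact_force: [-0.9, -3.5, -0.2]
width: 0.02
gripper_force: 1.9
```

View pics/s4.png

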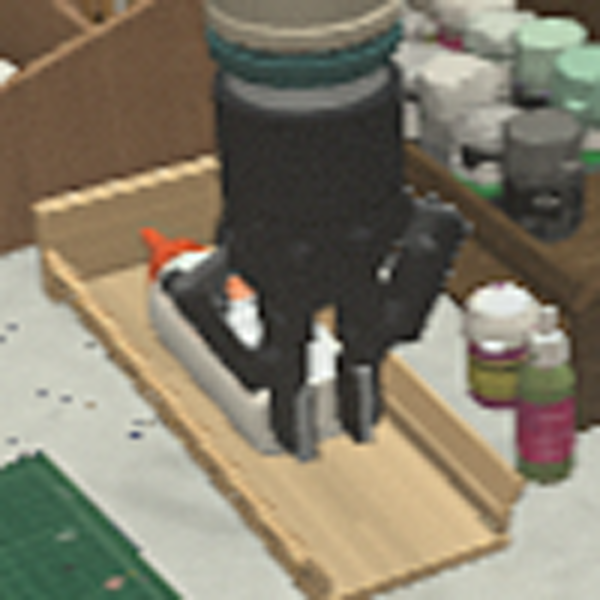

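The nozzle tip at (145,230) is at or close to the board face. I'll continue in small steps until the force rises.

```bash
for i in 1 ; do python3 inch.py '.001 0 0 0 0 0;.001 0 0 0 0 0' | egrep 'pos|force'; python3 inch.py '.001 0 0 0 0 0;.001 0 0 0 0 0'| egrep 'pos|force'; done
```

```text
tool_pos: [0.5673, 0.1496, 0.0252]
contact_force: [-0.1, -7.0, -0.1]
gripper_force: 3.5
tool_pos: [0.5673, 0.1497, 0.0253]
contact_force: [-1.2, -10.2, 0.5]
gripper_force: 5.2
```

The tool has stopped at y = 0.1497 and the force is building, so the nozzle is against the board. I'll back off and check.

```bash
python3 inch.py '-.005 0 0 0 0 0;-.015 0 0 0 0 0;-.03 0 0 0 0 0;0 0 -.04 0 0 0;0 0 -.04 0 0 0;0 0 -.04 0 0 0;-.04 0 -.01 0 0 0;-.04 0 0 0 0 0;-.03 0 0 0 0 0;0 0 0 0 0 0;0 0 0 0 0 0;0 0 0 0 0 0'
python3 - <<'E'
from h import *
a=optics.get_image("scene")[150:270,170:290];b=optics.get_image("top")[130:250,160:280]
cv2.imwrite("pics/s5.png",cv2.resize(np.hstack([a,b])[:,:,::-1],(800,400),interpolation=cv2.INTER_CUBIC))
E
```

```text
t: 9.87
tool_pos: [0.564, -0.0049, 0.1553]
eef_rot: [-2.245, -2.196, -0.002]
contact_force: [-0.0, 0.6, -0.8]
width: 0.02
gripper_force: 0.0
```

View pics/s5.png

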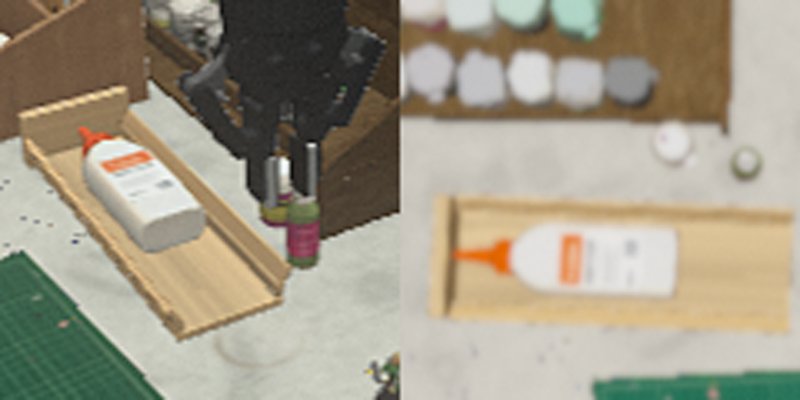

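The bottle lies flat with its nozzle tip at (455,254), touching the end board. The pot and dropper haven't moved and the robot is clear.

```bash
python3 -c "
from bench import manip, optics, sign_off
print(sign_off())"
```

```text
the job is handed in; nothing more can be done
None
```

The bottle was tipped by pushing its nozzle, then slid by its base until the nozzle met the end board; it lies flat in the rest, the pot and dropper have not moved, the arm stayed clear of the figures (not re-checked in the last picture), and the job was handed in at about 10 s.

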